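# Rock the angle gauge on its stud until the pointer rests on the mark

### The arm

A 6-joint arm with a two-finger parallel gripper is mounted at the origin on a cart in front of the work surface, level with it; the furniture and walls round the work are solid. World frame = base frame: x ahead of the robot, y to its left, z up, the work surface at z = 0. Lengths are in m, angles in rad, forces in N, time in s.
With the tool pointing down it reaches from about 0.35 to 0.975 m from the base axis. Payload 4.9 kg.
Tool frame: the origin (TCP) lies between the finger pads; the fingertips stand 8 mm ahead of it and the grasp point (between the pads) lies 11 mm behind it; z points along the fingers, y is the direction in which the jaws open and shut (so a half turn about z gives the same grasp; the last joint's range is limited). The gripper opens to 85 mm and grips with 20 to 120 N. Pads are 22 mm wide; open, the fingers measure 114 mm over their backs; the gripper's body (76 mm by 85 mm) begins 54 mm behind the grasp point. The pads swing forward as they close: fully open they stand 13 mm farther back than shut.
Start: joints at [-1.335, 0.053, 1.613, -0, 1.476, -0.119], TCP at [0.217, -0.586, 0.239] pointing down, gripper open.
Joint ranges: [-3.01, 3.01], [-1.01, 2.22], [0.06, 2.58], [-1.02, 4.17], [0.09, 2.62], [-3.14, 3.14]. Speed limits (rad/s): [2.57, 2.57, 3.14, 3.14, 3.14, 3.14].

### API

Orientations are given as a rotation vector (axis times angle).
In Python, from station import ctrl gives the robot as it stands. The module is installed in compiled form; this text tells all that it offers.
- The arm moves only by the shell command python3 -m creep 'ROWS' [FORCE]. ROWS is JSON, a list of rows, each an object with "hand": the opening, from 0 (shut) to 1 (fully open); "translation": the shift along the tool's x, y, z in cm, a list of three; "delta_rot": the turn, a rotation vector about the tool's x, y, z in degrees, a list of three. A call has 1 to 8 rows; each row shifts and turns the commanded pose from where the row before left it, along the tool's axes as they then stand; what a row does not reach is not made up. A row lasts 1/8 s, in which the tool goes at most 62.5 mm and 10.7 degrees, less where a joint would pass 70% of its speed; a pose out of reach is approached as far as the arm can. A call with a gripper value outside its range is refused whole. The fingers move at their own pace and stop on an object; FORCE is the grip in N (left out, the last holds). Time passes only in rows, so rows that do not move let the fingers close. It gives the time, the measured TCP pose, the force and the opening at its end, in the units of the state.
- ctrl.get_obs(): the state, without advancing time (a new reading comes with each control period).
- ctrl.get_image(name): name is "scene" or "side" or "wrist"; returns (picture, depth): 400x640x3 uint8, red, green, blue; 400x640 float32, m along the optical axis (not along the pixel's ray), 0 where there is no reading.
- ctrl.calibration(name): a dict with "fx", "fy", "cx", "cy" (pixels), "T" (4x4, takes a point from camera to world coordinates). Camera axes: x right, y up, looking along -z (the intrinsics and any distortion apply to the point x, -y, -z); pixel columns grow to the right and rows downward; lengths in m; the calibration is good to about 2 mm. A picture is of the moment at which its call begins: read the wrist's pose just before it. calibration takes no time and is no camera call; for the wrist camera it gives the pose at the moment of the call.
- ctrl.finish_job(): hands the job in, once; it reports no verdict.
The state is a dict: "t": time; "q": joint angles; "dq": joint speeds; "effort": joint torques, N m; "tool_pos": TCP position; "tool_rot": TCP orientation; "contact_force": force on the tool from outside, world axes, zero at the start; "wrist_torque": the same for the moment, N m; "opening": finger opening in m.
Only numpy, scipy, OpenCV 4.12 (cv2) and the standard library are available. Lean on these libraries where they do the work, as an engineer would, in place of code of your own. Each camera call takes 0.05 s, during which the arm holds its last target.

### The job

The angle gauge leans heel-down on the round stud of the joist offcut. Take the upright grip tab on its sprung blade and pull the blade straight out to its stop; then, keeping the blade out and the gauge seated on the stud, rock the gauge until its swinging pointer settles on the mark on the dial. Finish while still holding it there, steady, with the heel clear of the wood, and leave the other things on the bench where they are.

Things in the scene. Friction and masses are not known exactly. Their poses are not given: they have to be found in the camera images.
- offcut: fixed wooden joist offcut, 90 x 210 x 45 mm, screwed to the bench; origin on the bench top right below the stud. y runs along it towards the gauge's heel, z up. It reaches 75 mm from the stud on the blade side (-y) and 135 mm on the heel side (+y).
- stud: fixed round steel bar, 20 mm diameter, lying across the offcut; origin on its axis, 61 mm above the bench and 16 mm above the wood. x runs along the bar, away from the dial face. Two 27 mm collars, 30 mm apart, keep the gauge from sliding off sideways.
- stud_axis (a point): middle of the stud's axis (same point and axes as the stud)
- gauge: loose angle gauge, about 0.85 kg: aluminium shoe 24 mm thick, 142 mm long, 30 mm high, with a round dial housing (92 mm across, 18 mm thick) on it, centred at y +24, z +73 mm. Origin in the notch under the shoe. Axes: x away from the dial face, y along the shoe to the heel (82 mm), z up from the shoe. The toe is 60 mm along -y; the blade leaves it along -y.
- notch (a point): middle of the notch under the shoe that straddles the stud (axes of the gauge). Seated, it lies within 1.5 mm of the stud's axis, and the gauge rocks about that axis. At rest the gauge leans about 0.2 rad, its weighted heel on the wood and the blade end up; it falls back there when let go.
- grip (a point): centre of the gripping part of the upright grip tab at the end of the blade: a dark ribbed tab 14 mm thick along x, 16 mm along y; it stands from 25 mm below to 22 mm above this point. With the blade home this point is at x = 0, y = -112, z = +36 mm in the gauge's frame, and moves along -y as the blade comes out. Its axes are those of the gauge.
- blade (a joint): travel of the sprung blade in m: 0 = home, 0.040 = out at its stop. The spring pulls it back with about 2 N at home and 4.2 N at the stop, so it must be held out.
- pointer (a joint): angle of the swinging pointer on the dial in rad. The pointer is a weighted needle that always hangs plumb (it settles in about 1 s), so this reads the lean of the gauge: 0 = shoe level, positive = blade end lower than the heel, negative = blade end higher (about -0.2 at rest).
- mark (a joint): angle in rad, on the same scale as the pointer, at which the mark stands on the dial: a small 4 mm wide bar on the dial's rim near its lowest point. It is fixed for the run, between -0.06 and 0.19; the pointer is on the mark when both values are equal.
- pointer_tip (a point): tip of the pointer, on the dial face, 31 mm from the dial's centre; its z axis runs along the needle
- mark_tip (a point): inner end of the mark, 30.5 mm from the dial's centre; its z axis runs along the mark
- battery_9v: bystander: rectangular battery, 49 x 18 x 26 mm; origin at the middle of its underside
- capacitor_big: bystander: upright can capacitor, 30 mm diameter, 46 mm high; origin at the middle of its underside
- driver_teal: bystander: short screwdriver lying on the bench, 140 mm long, 25 mm high; origin at the middle of its underside
Mind the look-alikes: they are no part of the job. There is more than one size of the gauge; the job needs the larger.

How it is judged:
By the outcome, as a careful person would: the job done as asked, in the order asked, and still so for the second after the job is handed in, while the arm keeps its last pose, push and grip.
It also fails if it takes over 38 s, if anything falls off the work surface, if the arm or the gripper's body presses on something with over 40 N, if the wrist force passes 120 N, or if a joint passes its speed limit or range.

## Working session

There is one attempt and no reset: what is moved stays moved. The work goes in short steps, Python scripts to look and compute and a shell command to move; the robot and the scene stay as the last step left them, time stands still between calls to the robot, and variables do not carry over. Pictures are saved under pics/ and viewed, and the job is handed in when it is done.

```bash
mkdir -p pics; python3 - <<'E'
from station import ctrl
import cv2,numpy as np
print(ctrl.get_obs())
for n in("scene","side","wrist"):
    im,d=ctrl.get_image(n);c=ctrl.calibration(n)
    cv2.imwrite(f"pics/{n}0.png",im[:,:,::-1]);np.savez(f"pics/{n}0.npz",im=im,d=d,**{k:v for k,v in c.items()})
    print(n,c.keys(),c["fx"],c["cx"],c["cy"],np.round(c["T"],3).tolist())
E
```

```text
{'t': 0.0, 'q': array([-1.33499476e+00,  5.33293969e-02,  1.61429934e+00, -7.19184989e-06,
        1.47599079e+00, -1.19005822e-01]), 'dq': array([ 0.00038963,  0.00018145,  0.00131159,  0.00119842,  0.00184851,
       -0.00067969]), 'effort': array([ 2.50137109e-04, -3.93683088e+01, -3.70175314e+01, -1.63392447e-04,
        6.89040899e-03, -3.03041453e-06]), 'tool_pos': array([ 0.21698349, -0.58547857,  0.23807683]), 'tool_rot': array([-3.09029451e+00, -5.54055411e-01,  1.96921099e-04]), 'contact_force': array([-0.37458752,  0.14694893,  1.19035999]), 'wrist_torque': array([ 0.02837412,  0.00732477, -0.03935567]), 'opening': 0.08533131822017859}
scene dict_keys(['fx', 'fy', 'cx', 'cy', 'T']) 489.9105123397877 318.63769355973204 198.8998112973745 [[-0.891, 0.181, -0.418, 0.148], [-0.454, -0.401, 0.795, 0.757], [-0.024, 0.898, 0.439, 0.568], [0.0, 0.0, 0.0, 1.0]]
side dict_keys(['fx', 'fy', 'cx', 'cy', 'T']) 461.0163709488004 317.37774930149783 202.14379005750382 [[-0.947, 0.179, -0.266, 0.275], [-0.32, -0.506, 0.801, 0.842], [0.009, 0.844, 0.536, 0.697], [0.0, 0.0, 0.0, 1.0]]
wrist dict_keys(['fx', 'fy', 'cx', 'cy', 'T']) 297.794456080957 320.08244437283577 201.88276610875434 [[0.347, 0.893, 0.287, 0.291], [-0.938, 0.331, 0.104, -0.558], [-0.002, -0.306, 0.952, 0.372], [0.0, 0.0, 0.0, 1.0]]
```

View pics/scene0.png

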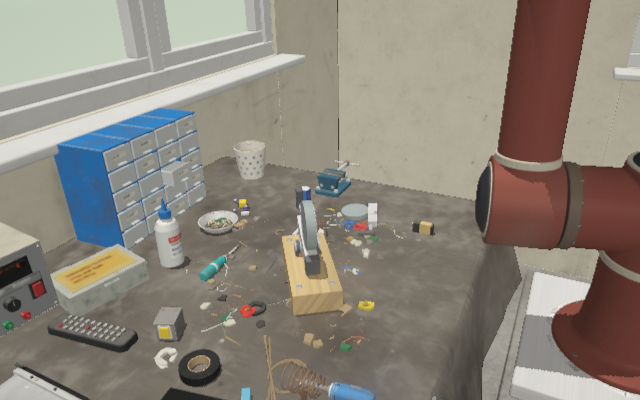

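View pics/side0.png

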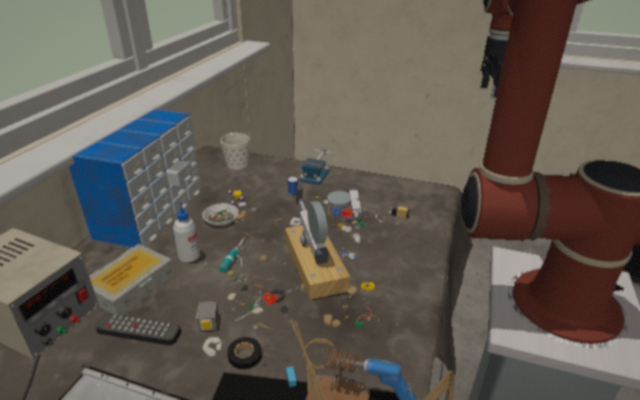

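View pics/wrist0.png

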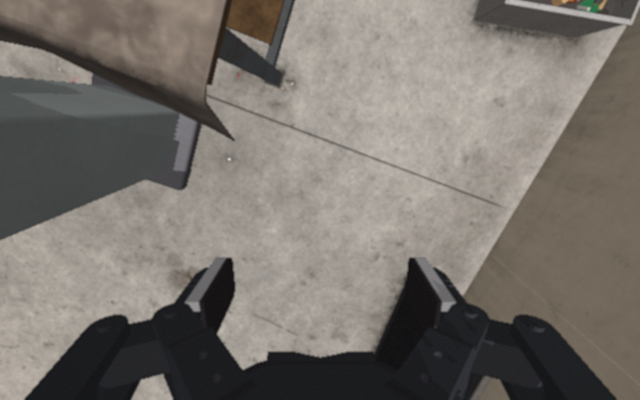

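The wrist view shows only the floor. The offcut with the gauge is at (308,250) in scene and (316,245) in side. I'll crop both views closer.

```bash
python3 - <<'E'
import cv2
a=cv2.imread("pics/scene0.png")[170:330,240:400];b=cv2.imread("pics/side0.png")[170:310,260:400]
cv2.imwrite("pics/c1.png",cv2.resize(a,(600,600),interpolation=2));cv2.imwrite("pics/c2.png",cv2.resize(b,(600,600),interpolation=2))
E
```

```text
(no output)
```

View pics/c1.png

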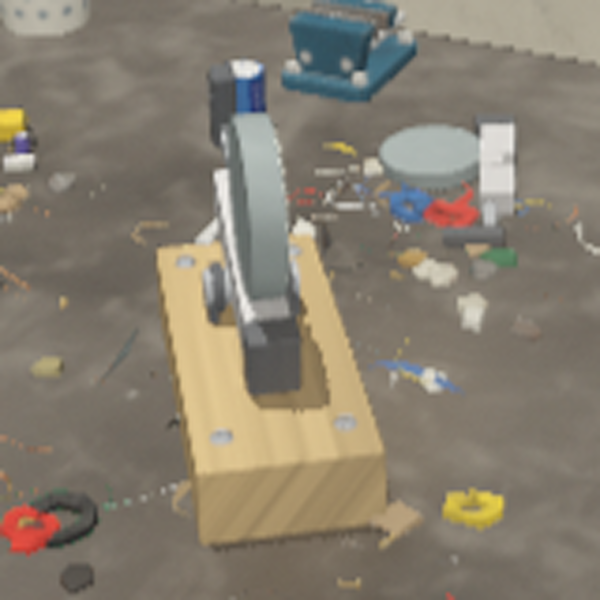

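View pics/c2.png

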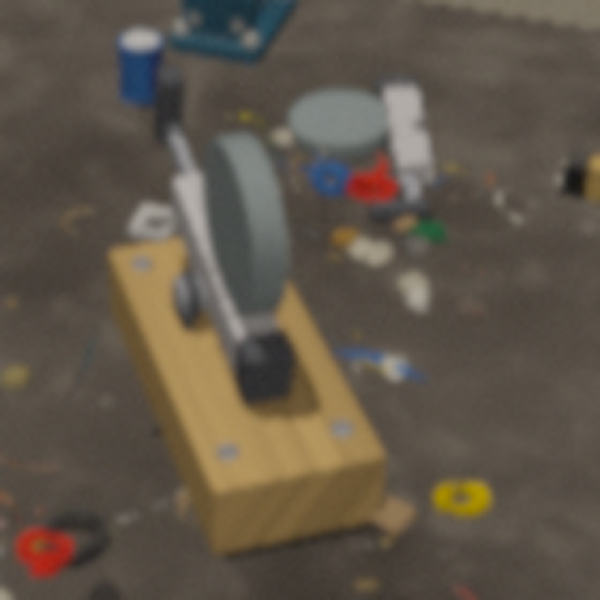

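```bash
cat > h.py <<'E'
import numpy as np
def load(n): return np.load(f"pics/{n}.npz")
def ray(c,u,v):
    T=np.array(c["T"]);d=np.array([(u-float(c["cx"]))/float(c["fx"]),-(v-float(c["cy"]))/float(c["fy"]),-1.]);return T[:3,3],T[:3,:3]@d
def onz(c,u,v,z):
    o,d=ray(c,u,v);return o+d*(z-o[2])/d[2]
def dep(c,u,v,D): 
    o,d=ray(c,u,v);return o+d*D
def tri(c1,p1,c2,p2):
    o,d=ray(c1,*p1);q,e=ray(c2,*p2)
    s=np.linalg.lstsq(np.c_[d,-e],q-o,rcond=None)[0];a=o+d*s[0];b=q+e*s[1];return (a+b)/2,np.linalg.norm(a-b)
E
python3 - <<'E'
from h import *
S=load("scene0");D=load("side0")
np.set_printoptions(precision=4,suppress=True)
f=.26667;k=140/600
for p in[(200,485),(385,455),(157,250),(312,240)]:print(onz(S,240+p[0]*f,170+p[1]*f,.045))
for p in[(210,490),(385,455),(110,245)]:print("side",onz(D,260+p[0]*k,170+p[1]*k,.045))
# tab
print(tri(S,(240+222*f,170+105*f),D,(260+170*k,170+105*k)))
for c,n,(u0,v0,w,h) in((S,"s",(292,184,16,30)),(D,"d",(292,184,16,24))):
  d=c["d"]
  for v in range(v0,v0+h,3):
    print(n,v,[tuple(np.round(dep(c,u,v,d[v,u]),3)) if d[v,u] else 0 for u in range(u0,u0+w,3)])
E
```

```text
[0.507 0.177 0.045]
[0.4398 0.1205 0.045 ]
[0.6341 0.0029 0.045 ]
[ 0.5598 -0.0435  0.045 ]
side [0.5136 0.1729 0.045 ]
side [0.4407 0.121  0.045 ]
side [0.6346 0.0012 0.045 ]
(array([ 0.6108, -0.036 ,  0.1222]), np.float64(0.0017467481197500415))
s 184 [(np.float64(0.796), np.float64(-0.318), np.float64(0.004)), (np.float64(0.787), np.float64(-0.32), np.float64(0.005)), (np.float64(0.782), np.float64(-0.327), np.float64(0.003)), (np.float64(0.771), np.float64(-0.325), np.float64(0.006)), (np.float64(0.763), np.float64(-0.329), np.float64(0.005)), (np.float64(0.756), np.float64(-0.333), np.float64(0.005))]
s 187 [(np.float64(0.785), np.float64(-0.3), np.float64(0.005)), (np.float64(0.779), np.float64(-0.305), np.float64(0.004)), (np.float64(0.62), np.float64(-0.05), np.float64(0.141)), (np.float64(0.613), np.float64(-0.051), np.float64(0.142)), (np.float64(0.709), np.float64(-0.233), np.float64(0.047)), (np.float64(0.702), np.float64(-0.235), np.float64(0.047))]
s 190 [(np.float64(0.774), np.float64(-0.28), np.float64(0.006)), (np.float64(0.769), np.float64(-0.288), np.float64(0.004)
[... 5034 characters left out ...]
64(-0.177), np.float64(-0.001)), (np.float64(0.681), np.float64(-0.18), np.float64(-0.001)), (np.float64(0.618), np.float64(-0.043), np.float64(0.095)), (np.float64(0.607), np.float64(-0.034), np.float64(0.102)), (np.float64(0.657), np.float64(-0.189), np.float64(-0.001)), (np.float64(0.649), np.float64(-0.191), np.float64(-0.001))]
d 205 [(np.float64(0.682), np.float64(-0.161), np.float64(0.0)), (np.float64(0.674), np.float64(-0.162), np.float64(0.002)), (np.float64(0.668), np.float64(-0.169), np.float64(-0.002)), (np.float64(0.605), np.float64(-0.027), np.float64(0.098)), (np.float64(0.651), np.float64(-0.173), np.float64(-0.001)), (np.float64(0.643), np.float64(-0.176), np.float64(-0.0))]
```

The gauge that could be confused: the large upright one at scene (308,245) and a small one lying down at scene (355–372,212), which is the look-alike. Dark tabs that could be the grip are the tab above the blade at scene (299,198) / side (300,195) and the black heel weight at scene (312,264). The blue can behind at scene (305,190) is the capacitor. I choose the upright gauge and the tab at scene (299,198). The offcut corners measure 208 x 88 mm at z=45, which agrees with the 210 x 90 given. Next I compute a pose that looks at the dial with the wrist camera.

```bash
cat >> h.py <<'E'
from scipy.spatial.transform import Rotation as R
ps=np.radians(36.1);XO=np.array([np.cos(ps),np.sin(ps),0]);YO=np.array([-np.sin(ps),np.cos(ps),0]);Z=np.array([0,0,1.])
STUD=np.array([.553,.040,.061])
def gp(p,th,stud=STUD):  # gauge point (m) -> world at lean th (pointer sign)
    y,z=p[1],p[2];c,s=np.cos(th),np.sin(th)
    return stud+XO*p[0]+YO*(y*c-z*s)+Z*(y*s+z*c)
E
python3 - <<'E'
from h import *
np.set_printoptions(precision=4,suppress=True)
from station import ctrl
o=ctrl.get_obs();R0=R.from_rotvec(o["tool_rot"]).as_matrix();p0=o["tool_pos"]
W=ctrl.calibration("wrist")["T"]
Rc=R0.T@W[:3,:3];pc=R0.T@(W[:3,3]-p0);print("cam in tool",pc,"\n",Rc);np.savez("he.npz",Rc=Rc,pc=pc)
G=np.c_[YO,XO,-Z]  # grasp orient
ang=R.from_matrix(R0.T@G).as_rotvec(degrees=True);print("rot start->G",ang)
dial=gp([-.02,.024,.06],-.2);print("dial",dial, "grip",gp([0,-.112,.036],-.2))
L=G@R.from_rotvec([-38,0,0],degrees=True).as_matrix()
Rw=L@Rc
d=Rw@np.array([(320-320)/298,-(150-202)/298,-1])
cam=dial-d*.18
tcp=cam-L@pc
print("cam",cam,"tcp",tcp,"dir",d,"shift from start in tool0 cm",R0.T@(tcp-p0)*100)
print("gripper body ctr",tcp-L[:,2]*.1)
E
```

```text
cam in tool [ 0.0792 -0.0002 -0.1339] 
 [[-0.0006  0.9521  0.3059]
 [ 1.      0.0004  0.0007]
 [ 0.0005  0.3059 -0.9521]]
rot start->G [  -0.0543   -0.0918 -105.7703]
dial [0.516  0.0569 0.115 ] grip [ 0.6135 -0.0429  0.1185]
cam [0.4112 0.0116 0.2577] tcp [ 0.5246 -0.0038  0.1524] dir [ 0.5821  0.2515 -0.7927] shift from start in tool0 cm [ 49.0552 -43.8586   8.6733]
gripper body ctr [ 0.4749 -0.0401  0.2312]
```

```bash
python3 - <<'E'
from h import *
np.set_printoptions(precision=4,suppress=True)
from station import ctrl
o=ctrl.get_obs();R0=R.from_rotvec(o["tool_rot"]).as_matrix();p0=o["tool_pos"]
h=np.load("he.npz");Rc,pc=h["Rc"],h["pc"]
G=np.c_[YO,XO,-Z]
dial=gp([-.02,.024,.055],-.2)
L=G@R.from_rotvec([-40,0,0],degrees=True).as_matrix()
d=L@Rc@np.array([0,-(60-202)/298,-1])
tcp=dial-d*.175-L@pc
def off(p): return np.array([(p-STUD)@XO,(p-STUD)@YO,p[2]])
print("tcp",tcp,off(tcp))
for dz in(0,.10):
  pass
pre=tcp-L[:,2]*0+np.array([0,0,0])
print("start->tcp shift tool0 cm",R0.T@(tcp-p0)*100)
for k in(.2,.4,.6,.8,1): print(np.round(p0+(tcp-p0)*k,3))
E
```

```text
tcp [ 0.5484 -0.0508  0.155 ] [-0.0572 -0.0707  0.155 ]
start->tcp shift tool0 cm [ 49.6541 -38.6237   8.4056]
[ 0.283 -0.479  0.222]
[ 0.35  -0.372  0.205]
[ 0.416 -0.265  0.188]
[ 0.482 -0.158  0.172]
[ 0.548 -0.051  0.155]
```

```bash
python3 -m creep '[{"hand":0.5,"translation":[4.9,-3.6,0],"delta_rot":[0,0,0]},{"hand":0.5,"translation":[4.9,-3.6,0],"delta_rot":[0,0,0]},{"hand":0.5,"translation":[4.9,-3.6,0],"delta_rot":[0,0,0]},{"hand":0.5,"translation":[4.9,-3.6,0],"delta_rot":[0,0,0]},{"hand":0.5,"translation":[4.9,-3.6,0],"delta_rot":[0,0,0]},{"hand":0.5,"translation":[4.9,-3.6,0],"delta_rot":[0,0,0]},{"hand":0.5,"translation":[4.9,-3.6,0],"delta_rot":[0,0,0]}]'
python3 -m creep '[{"hand":0.5,"translation":[0,0,0],"delta_rot":[0,0,-10]},{"hand":0.5,"translation":[0,0,0],"delta_rot":[0,0,-10]},{"hand":0.5,"translation":[0,0,0],"delta_rot":[0,0,-10]},{"hand":0.5,"translation":[0,0,0],"delta_rot":[0,0,-10]},{"hand":0.5,"translation":[0,0,0],"delta_rot":[0,0,-10]},{"hand":0.5,"translation":[0,0,0],"delta_rot":[0,0,-10]},{"hand":0.5,"translation":[0,0,0],"delta_rot":[0,0,-10]},{"hand":0.5,"translation":[0,0,0],"delta_rot":[0,0,-10]}]'
python3 -m creep '[{"hand":0.5,"translation":[0,0,0],"delta_rot":[0,0,-10]},{"hand":0.5,"translation":[0,0,0],"delta_rot":[0,0,-10]},{"hand":0.5,"translation":[0,0,0],"delta_rot":[0,0,-6]},{"hand":0.5,"translation":[0,0,0],"delta_rot":[-10,0,0]},{"hand":0.5,"translation":[0,0,0],"delta_rot":[-10,0,0]},{"hand":0.5,"translation":[0,0,0],"delta_rot":[-10,0,0]},{"hand":0.5,"translation":[0,0,0],"delta_rot":[-10,0,0]}]'
cat >> h.py <<'E'
G=np.c_[YO,XO,-Z]
def off(p): return np.array([(p-STUD)@XO,(p-STUD)@YO,p[2]])
E
cat > go.py <<'E'
from h import *
np.set_printoptions(precision=4,suppress=True)
from station import ctrl
def rel(tcp,Rt):
    o=ctrl.get_obs();R0=R.from_rotvec(o["tool_rot"]).as_matrix()
    print("t",o["t"],"now",o["tool_pos"],off(o["tool_pos"]),"F",o["contact_force"],"open",o["opening"])
    print("q",o["q"]);print("shift cm",R0.T@(tcp-o["tool_pos"])*100,"rot deg",R.from_matrix(R0.T@Rt).as_rotvec(degrees=True))
E
python3 - <<'E'
from go import *
L=G@R.from_rotvec([-40,0,0],degrees=True).as_matrix()
rel(np.array([ 0.5484,-0.0508,0.155 ]),L)
E
```

```text
t: 1.02
tool_pos: [0.4519, -0.2287, 0.2392]
tool_rot: [3.092, 0.554, 0.0]
contact_force: [0.2, -0.3, -0.2]
opening: 0.0428
t: 2.02
tool_pos: [0.451, -0.2304, 0.2389]
tool_rot: [-2.005, -2.418, 0.0]
contact_force: [0.1, 0.4, 0.7]
opening: 0.0425
t: 2.9
tool_pos: [0.4512, -0.2309, 0.24]
tool_rot: [1.213, 2.398, 0.879]
contact_force: [0.0, 0.1, -0.3]
opening: 0.0426
t 2.9 now [ 0.4512 -0.2309  0.24  ] [-0.2419 -0.1589  0.24  ] F [ 0.0449  0.1099 -0.3283] open 0.04263464713271308
q [-0.988  -0.3252  2.0618  0.7064  1.4755 -1.7182]
shift cm [ 8.7758  8.6186 18.4327] rot deg [ 0.3092 -0.0309  0.2277]
```

```bash
python3 -m creep '[{"hand":0.5,"translation":[1.75,1.7,3.5],"delta_rot":[0,0,0]},{"hand":0.5,"translation":[1.75,1.7,3.5],"delta_rot":[0,0,0]},{"hand":0.5,"translation":[1.75,1.7,3.5],"delta_rot":[0,0,0]},{"hand":0.5,"translation":[1.75,1.7,3.5],"delta_rot":[0,0,0]},{"hand":0.5,"translation":[1.75,1.7,3.5],"delta_rot":[0,0,0]},{"hand":0.5,"translation":[0,0,0],"delta_rot":[0,0,0]}]'
python3 - <<'E'
from go import *
import cv2
c=ctrl.calibration("wrist");im,d=ctrl.get_image("wrist")
np.savez("pics/w1.npz",im=im,d=d,**c);cv2.imwrite("pics/w1.png",im[:,:,::-1])
E
```

```text
t: 3.65
tool_pos: [0.5415, -0.0519, 0.1576]
tool_rot: [1.214, 2.409, 0.877]
contact_force: [-0.1, -0.5, -0.3]
opening: 0.0426
```

View pics/w1.png

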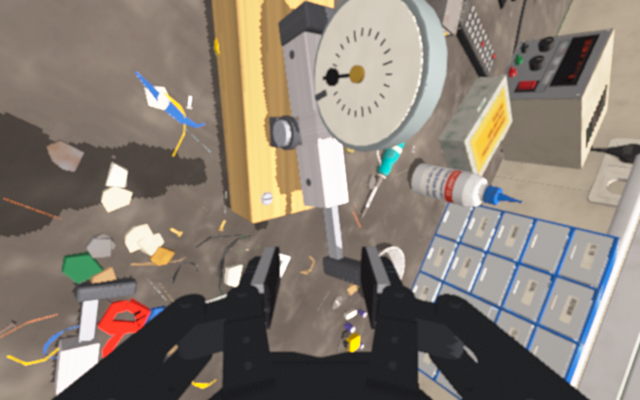

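The wrist view shows the dial face with its hub at (358,74), the pointer running left to about (327,76), a dark bar at (321,95), the stud end at (284,132), and the dark tab at (350,270) beyond the fingers.

```bash
python3 - <<'E'
import cv2
a=cv2.imread("pics/w1.png")
cv2.imwrite("pics/w1a.png",cv2.resize(a[20:130,300:430],None,fx=6,fy=5.4,interpolation=cv2.INTER_CUBIC))
E
```

```text
(no output)
```

View pics/w1a.png

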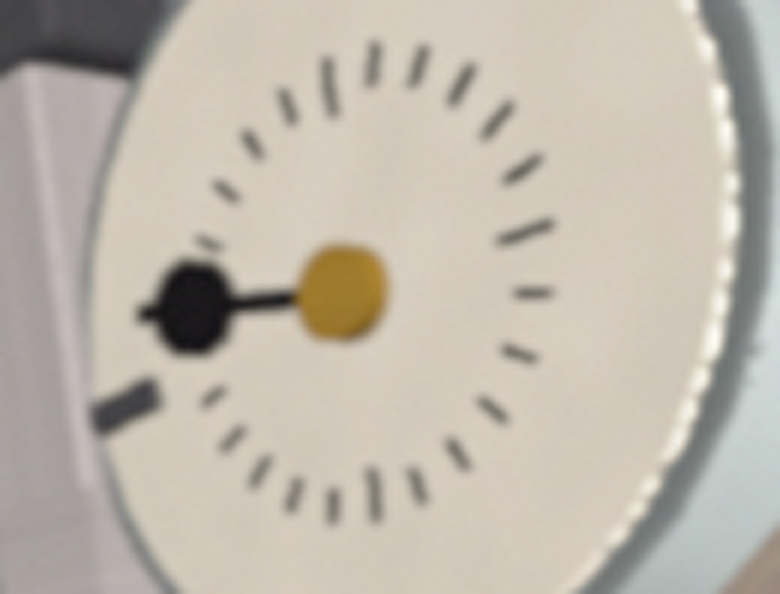

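```bash
python3 - <<'E'
from h import *
np.set_printoptions(precision=4,suppress=True)
c=load("w1");d=c["d"]
px=lambda p:(300+(p[0]+.5)/6-.5,20+(p[1]+.5)/5.4-.5)
# plane from depth of face pixels (off hub)
P=[]
for u in range(330,400):
  for v in range(20,130):
    r=np.hypot(u-360,v-74)
    if 12<r<20 or (25<r<42 and u>355 and u<390): 
      if d[v,u]>0:P.append(dep(c,u,v,d[v,u]))
P=np.array(P);
m=P.mean(0)
for _ in range(4):
  w,V=np.linalg.eigh(np.cov((P-m).T));n=V[:,0];r=(P-m)@n;P=P[abs(r)<2.5*r.std()+1e-4];m=P.mean(0)
n=n*np.sign(n@XO);print("n",n,"vs XO",XO,"std",r.std(),len(P),"x of face",off(m) if 0 else (m-STUD)@XO)
def cast(p,n,x0):
  o,e=ray(c,*px(p));return o+e*((x0-o)@n)/(e@n)
T=[(208,243),(227,191),(253,144),(288,106),(373,63),(418,66),(533,293),(519,353),(492,409),(458,453),(418,486),(333,506),(293,495),(260,471),(232,438),(213,396)]
from scipy.optimize import least_squares
for nm,nn in(("fit",n),("XO",XO)):
  ay=np.cross(Z,nn);ay/=np.linalg.norm(ay);az=np.cross(nn,ay)
  f=lambda p,k=0:(lambda q:np.array([q@ay,q@az]))(cast(p,nn,m-nn*k)-m)
  Q=np.array([f(t) for t in T]);s=least_squares(lambda x:np.hypot(Q[:,0]-x[0],Q[:,1]-x[1])-x[2],[0,0,.02]);x=s.x
  C=m+ay*x[0]+az*x[1];print(nm,"centre off",(C-STUD)@XO,(C-STUD)@YO,C[2],"r",x[2],"rms",np.sqrt(np.mean(s.fun**2)))
  for name,a in(("markin",(157,390)),("markout",(97,420)),):
    q=f(a)-x[:2];print(name,np.hypot(*q),"ang from down toward -y",np.arctan2(-q[0],-q[1]))
  for k in(0,.002,.004,.006):
    q=f((138,314),k)-x[:2];b=f((193,307),k)-x[:2];h=f((342,292),k)-x[:2];print("tip",k,np.hypot(*q),np.arctan2(-q[0],-q[1]),"bob",np.hypot(*b),np.arctan2(-b[0],-b[1]),"hub",h,"line",np.arctan2(-(q-h)[0],-(q-h)[1]))
  q=f((97,420))-f((157,390));print("mark dir",np.arctan2(-q[0],-q[1]))
E
```

```text
n [0.8063 0.5915 0.0046] vs XO [0.808  0.5892 0.    ] std 0.0005111276469861081 2172 x of face -0.008134644664856722
fit centre off -0.008097167204584341 0.029911618824039417 0.12687858990455406 r 0.022589542872430743 rms 6.17660291350285e-05
markin 0.031034557535959593 ang from down toward -y 0.29101777606845575
markout 0.042403933599134414 ang from down toward -y 0.29268397357475523
tip 0 0.03313398934069464 -0.006705148425599464 bob 0.023787631711459582 -0.0161671733918526 hub [ 0.0004 -0.0014] line 0.004453744128223874
tip 0.002 0.030764228932982654 0.0017039277094776611 bob 0.021548082334628908 -0.004997046524176119 hub [0.0001 0.0006] line 0.004453744128224662
tip 0.004 0.028397006928528343 0.011515786638256855 bob 0.01931184491720414 0.008762059532354326 hub [-0.0002  0.0025] line 0.004453744128223358
tip 0.006 0.02603301579923114 0.023110916346330886 bob 0.017080220369147026 0.02612061103464024 hub [-0.0005  0.0044] line 0.004453744128221264
mark dir 0.29723207944173996
XO centre off -0.008134644664856725 0.029925822809492204 0.1269362606119014 r 0.022548931315719906 rms 6.212010106493487e-05
markin 0.030877513239802146 ang from down toward -y 0.2935163161233587
markout 0.04216183393437736 ang from down toward -y 0.2950852417645496
tip 0 0.03296901968487708 -0.00552089112237144 bob 0.023683032618265685 -0.014786469577811982 hub [ 0.0003 -0.0014] line 0.005111174362128816
tip 0.002 0.030620641915867528 0.0031681875667079074 bob 0.021463533071098138 -0.003204258529596848 hub [0.0001 0.0005] line 0.005111174362127994
tip 0.004 0.028274959922583248 0.013299827131142678 bob 0.0192475766004842 0.01104714777503631 hub [-0.0002  0.0024] line 0.005111174362129639
tip 0.006 0.025932705235542305 0.025263075733192922 bob 0.017036545814512506 0.029002173109918112 hub [-0.0005  0.0043] line 0.005111174362127409
mark dir 0.29937828189806553
```

```bash
python3 - <<'E'
from h import *
import cv2
np.set_printoptions(precision=4,suppress=True)
c=load("w1");d=c["d"]
a=c["im"][90:290,200:400,::-1];cv2.imwrite("pics/w1b.png",cv2.resize(a,(600,600),interpolation=cv2.INTER_CUBIC))
for q in[(275,125),(280,132),(284,130),(284,138),(290,134)]:print("stud",q,off(dep(c,*q,d[q[1],q[0]])))
for q in[(330,265),(340,267),(350,269),(335,275),(345,278),(330,258),(340,260),(350,262)]:print("tab",q,off(dep(c,*q,d[q[1],q[0]])))
for q in[(320,180),(325,195),(333,230),(335,245),(310,150)]:print("shoe/blade",q,off(dep(c,*q,d[q[1],q[0]])))
E
```

```text
stud (275, 125) [-0.023  -0.0023  0.0546]
stud (280, 132) [-0.0229 -0.0072  0.0613]
stud (284, 130) [-0.0232 -0.0054  0.0674]
stud (284, 138) [-0.023  -0.0113  0.0667]
stud (290, 134) [-0.0196 -0.0083  0.0699]
tab (330, 265) [-0.0055 -0.1107  0.1015]
tab (340, 267) [-0.0056 -0.1074  0.1131]
tab (350, 269) [-0.005  -0.1048  0.1233]
tab (335, 275) [-0.0044 -0.118   0.1064]
tab (345, 278) [-0.0059 -0.114   0.1193]
tab (330, 258) [-0.0037 -0.1059  0.0994]
tab (340, 260) [-0.0017 -0.1044  0.1089]
tab (350, 262) [-0.0007 -0.1023  0.1189]
shoe/blade (320, 180) [-0.0104 -0.0408  0.0943]
shoe/blade (325, 195) [-0.0096 -0.0515  0.0992]
shoe/blade (333, 230) [-0.0004 -0.0823  0.0988]
shoe/blade (335, 245) [-0.0009 -0.0941  0.102 ]
shoe/blade (310, 150) [-0.0106 -0.0197  0.0827]
```

View pics/w1b.png

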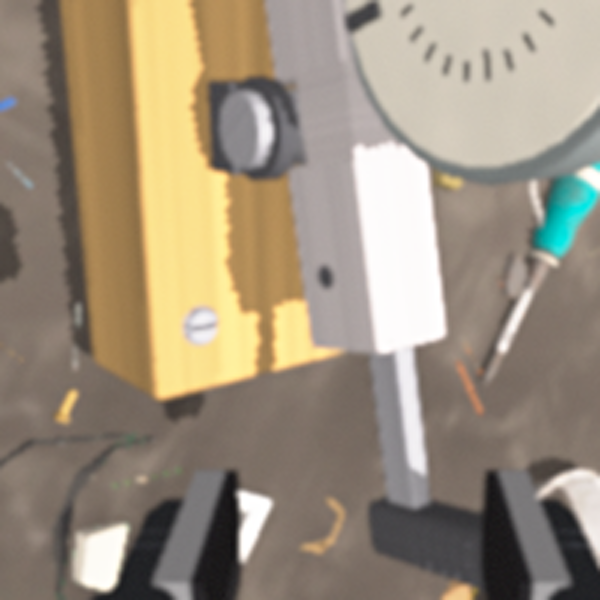

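The wrist view gives a dial face normal at 36.3° (mine was 36.1°), a plumb pointer (0.003 rad), and a mark 0.291 rad from the pointer on the blade side. That puts the mark near +0.09, inside the stated range. The stud's end cap shows the stud is 8 mm further toward the blade than I had it, so I'll correct for that.

```bash
cat >> h.py <<'E'
STUD=np.array([.5588,.0346,.061])
def gp(p,th):
    y,z=p[1],p[2];c,s=np.cos(th),np.sin(th)
    return STUD+XO*p[0]+YO*(y*c-z*s)+Z*(y*s+z*c)
def gR(th): return R.from_rotvec(XO*th).as_matrix()@G
E
python3 - <<'E'
from h import *
np.set_printoptions(precision=4,suppress=True)
c=load("w1")
# lean from side long ticks & top tick
px=lambda p:(300+(p[0]+.5)/6-.5,20+(p[1]+.5)/5.4-.5)
def cast(p):
  o,e=ray(c,*px(p));x0=STUD-XO*.0098;q=o+e*((x0-o)@XO)/(e@XO);return np.array([(q-STUD)@YO,q[2]])
a,b,t=cast((330,87)),cast((373,495)),cast((525,231));print(a,b,t);v=a-b;print("lean",np.arctan2(v[1],v[0]))
C=np.array([0.0299+.0078,.1269]);v=t-C;print("lean top",np.arctan2(-v[0],v[1]),"centre lean",np.arctan2(.1269-.061,C[0])-np.arctan2(.073,.024),np.hypot(C[0],.0659),np.hypot(.024,.073))
E
python3 -m creep '[{"hand":0.5,"translation":[0,0,-5],"delta_rot":[0,0,0]},{"hand":0.5,"translation":[0,0,-5],"delta_rot":[0,0,0]},{"hand":0.5,"translation":[0,0,0],"delta_rot":[10,0,0]},{"hand":0.5,"translation":[0,0,0],"delta_rot":[10,0,0]},{"hand":0.5,"translation":[0,0,0],"delta_rot":[10,0,0]},{"hand":0.5,"translation":[0,0,0],"delta_rot":[10,0,0]},{"hand":0.5,"translation":[0,0,0],"delta_rot":[0,-6,0]},{"hand":0.5,"translation":[0,0,0],"delta_rot":[0,-6,0]}]'
python3 - <<'E'
from go import *
rel(gp([0,-.112,.031+.06],-.2),gR(-.2))
E
```

```text
[0.0588 0.123 ] [0.0164 0.1312] [0.042  0.1481]
lean -0.19218453468438798
lean top -0.1995520179961534 centre lean -0.20200087891186658 0.07592167016076504 0.07684399781375251
t: 4.7
tool_pos: [0.4913, -0.094, 0.2372]
tool_rot: [1.333, 2.63, -0.142]
contact_force: [-0.2, -0.2, 0.6]
opening: 0.043
t 4.7 now [ 0.4913 -0.094   0.2372] [-0.1303 -0.0642  0.2372] F [-0.1685 -0.1545  0.5958] open 0.04295299222576679
q [-0.2662 -0.356   1.9918 -0.1353  1.34   -0.8787]
shift cm [-1.3551 13.023   6.9191] rot deg [0.0446 0.7409 0.1386]
```

```bash
python3 -m creep '[{"hand":0.5,"translation":[-0.45,4.3,0],"delta_rot":[0,0.7,0]},{"hand":0.5,"translation":[-0.45,4.3,0],"delta_rot":[0,0,0]},{"hand":0.5,"translation":[-0.45,4.4,3],"delta_rot":[0,0,0]},{"hand":0.5,"translation":[0,0,3.5],"delta_rot":[0,0,0]},{"hand":0.5,"translation":[0,0,0],"delta_rot":[0,0,0]}]'
python3 - <<'E'
from go import *
import cv2
c=ctrl.calibration("wrist");im,d=ctrl.get_image("wrist")
np.savez("pics/w2.npz",im=im,d=d,**c);cv2.imwrite("pics/w2.png",im[:,:,::-1])
rel(gp([0,-.112,.031],-.2),gR(-.2))
T=c["T"]
for nm,p in(("top",[0,-.112,.058]),("toe",[0,-.060,.03])):
  w=gp(p,-.2);q=T[:3,:3].T@(w-T[:3,3]);print(nm,c["cx"]+c["fx"]*q[0]/-q[2],c["cy"]+c["fy"]*q[1]/q[2])
E
```

```text
t: 5.32
tool_pos: [0.6089, -0.0378, 0.1719]
tool_rot: [1.342, 2.649, -0.136]
contact_force: [-0.6, 0.8, 0.1]
opening: 0.0427
t 5.375 now [ 0.61   -0.0378  0.1745] [-0.0013 -0.0887  0.1745] F [-0.6766 -0.5727  0.2633] open 0.04270714127340569
q [-0.1198 -0.0022  1.7879 -0.1526  1.2267 -0.7101]
shift cm [-0.2806  0.1401  6.2629] rot deg [-0.0865 -0.2652  0.1492]
top 322.63713174417444 246.45365833064116
toe 322.8021215017317 155.62231647667792
```

View pics/w2.png

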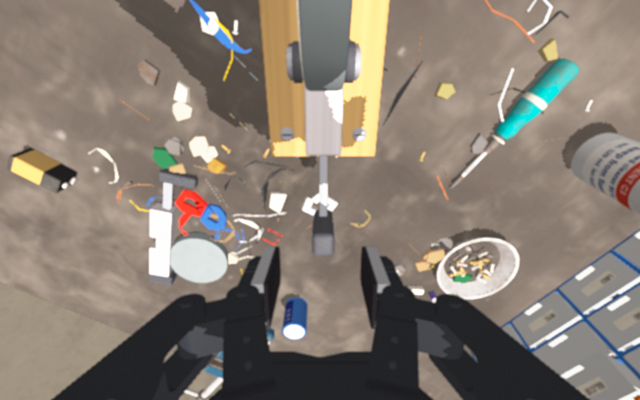

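Tab top is at (322,244), against a predicted (323,246), so the alignment is good. The look-alike small gauge lies at (185,240) and is clear. Descending now.

```bash
python3 -m creep '[{"hand":0.5,"translation":[-0.1,0.05,2.1],"delta_rot":[0,0,0]},{"hand":0.5,"translation":[-0.1,0.05,2.1],"delta_rot":[0,-0.3,0]},{"hand":0.5,"translation":[-0.1,0.05,2.1],"delta_rot":[0,0,0]},{"hand":0.5,"translation":[0,0,0],"delta_rot":[0,0,0]},{"hand":0.5,"translation":[0,0,0],"delta_rot":[0,0,0]}]'
python3 - <<'E'
from go import *
import cv2
c=ctrl.calibration("wrist");im,d=ctrl.get_image("wrist")
cv2.imwrite("pics/w3.png",im[150:,150:500,::-1])
rel(gp([0,-.112,.031],-.2),gR(-.2))
E
```

```text
t: 6.0
tool_pos: [0.6215, -0.0485, 0.115]
tool_rot: [1.335, 2.638, -0.135]
contact_force: [0.5, -0.8, 0.5]
opening: 0.0425
t 6.05 now [ 0.6218 -0.0485  0.1154] [ 0.0019 -0.1042  0.1154] F [-0.7184  0.3453  0.1088] open 0.04268290340548703
q [-0.1338  0.082   1.8069 -0.1618  1.1145 -0.7064]
shift cm [ 0.0952 -0.1927  0.1603] rot deg [0.1157 0.2073 0.2083]
```

View pics/w3.png

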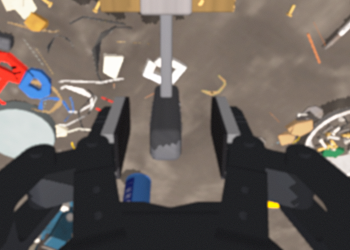

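The tab stands between the pads, about 4 px (2 mm) left of centre, which agrees with the computed shift. Correcting and closing at 45 N.

```bash
python3 -m creep '[{"hand":0.5,"translation":[0.1,-0.2,0.1],"delta_rot":[0,0,0]},{"hand":0.25,"translation":[0,0,0],"delta_rot":[0,0,0]},{"hand":0,"translation":[0,0,0],"delta_rot":[0,0,0]},{"hand":0,"translation":[0,0,0],"delta_rot":[0,0,0]},{"hand":0,"translation":[0,0,0],"delta_rot":[0,0,0]},{"hand":0,"translation":[0,0,0],"delta_rot":[0,0,0]}]' 45
python3 - <<'E'
from go import *
import cv2
c=ctrl.calibration("wrist");im,d=ctrl.get_image("wrist")
cv2.imwrite("pics/w4.png",im[:,:,::-1])
rel(gp([0,-.112,.031],-.2),gR(-.2))
E
```

```text
t: 6.8
tool_pos: [0.6192, -0.0489, 0.1134]
tool_rot: [1.335, 2.639, -0.135]
contact_force: [0.3, 1.0, 1.9]
opening: 0.0135
t 6.85 now [ 0.6192 -0.0489  0.1134] [-0.0004 -0.1031  0.1134] F [-0.8852  0.067   1.8153] open 0.013243304361130406
q [-0.1352  0.0793  1.8134 -0.1618  1.1119 -0.7074]
shift cm [-0.0575  0.0389 -0.0155] rot deg [0.064  0.1532 0.2204]
```

View pics/w4.png

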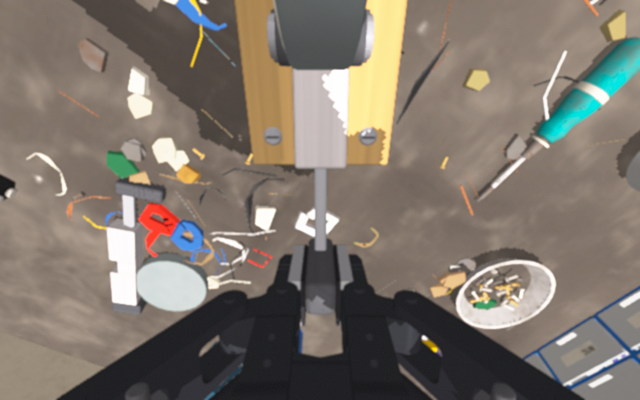

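Gripped: the opening is 13.3 mm and the tab is between the pads at (320,275). Now pulling along tool -x, which is the blade axis.

```bash
python3 -m creep '[{"hand":0,"translation":[-0.3,0,0],"delta_rot":[0,0,0]},{"hand":0,"translation":[-0.5,0,0],"delta_rot":[0,0,0]},{"hand":0,"translation":[-0.5,0,0],"delta_rot":[0,0,0]},{"hand":0,"translation":[-0.6,0,0],"delta_rot":[0,0,0]},{"hand":0,"translation":[-0.6,0,0],"delta_rot":[0,0,0]},{"hand":0,"translation":[-0.5,0,0],"delta_rot":[0,0,0]},{"hand":0,"translation":[-0.4,0,0],"delta_rot":[0,0,0]},{"hand":0,"translation":[0,0,0],"delta_rot":[0,0,0]}]'
python3 - <<'E'
from go import *
rel(gp([0,-.152,.031],-.2),gR(-.2));f=ctrl.get_obs()["contact_force"];print("Foff",f@XO,f@YO,f[2])
E
```

```text
t: 7.85
tool_pos: [0.6388, -0.076, 0.1198]
tool_rot: [1.336, 2.639, -0.136]
contact_force: [-0.9, 4.5, 0.9]
opening: 0.0132
t 7.85 now [ 0.6388 -0.076   0.1198] [-0.0005 -0.1365  0.1198] F [-0.8583  4.4579  0.8832] open 0.013209089014666414
q [-0.1752  0.1185  1.7595 -0.1548  1.1211 -0.7516]
shift cm [-0.6528  0.0523 -0.0467] rot deg [0.0287 0.1336 0.2132]
Foff 1.9331263737213464 4.107650278804453 0.8832026516556287
```

```bash
python3 -m creep '[{"hand":0,"translation":[-0.3,0,0],"delta_rot":[0,0,0]},{"hand":0,"translation":[-0.3,0,0],"delta_rot":[0,0,0]},{"hand":0,"translation":[0,0,0],"delta_rot":[0,0,0]}]'
python3 - <<'E'
from go import *
rel(gp([0,-.152,.031],-.2),gR(-.2));f=ctrl.get_obs()["contact_force"];print("Foff",f@XO,f@YO,f[2])
E
python3 -m creep '[{"hand":0,"translation":[-0.15,0,0],"delta_rot":[0,0,0]},{"hand":0,"translation":[0,0,0],"delta_rot":[0,0,0]}]'
python3 - <<'E'
from go import *
rel(gp([0,-.152,.031],-.2),gR(-.2));f=ctrl.get_obs()["contact_force"];print("Foff",f@XO,f@YO,f[2])
E
```

```text
t: 8.22
tool_pos: [0.6423, -0.0807, 0.1211]
tool_rot: [1.335, 2.639, -0.136]
contact_force: [-2.6, 3.9, -0.0]
opening: 0.0136
t 8.225 now [ 0.6423 -0.0807  0.1211] [-0.0005 -0.1423  0.1211] F [-2.6322  3.8517 -0.0461] open 0.013616646564049205
q [-0.1818  0.1254  1.7497 -0.1537  1.123  -0.7591]
shift cm [-0.0579  0.0501 -0.0409] rot deg [0.0299 0.1407 0.2239]
Foff 0.14261248185769998 4.663050680749173 -0.04614676413751301
t: 8.48
tool_pos: [0.6425, -0.0811, 0.1207]
tool_rot: [1.336, 2.641, -0.135]
contact_force: [-2.9, 4.9, -1.0]
opening: 0.0132
t 8.475 now [ 0.6425 -0.0811  0.1207] [-0.0006 -0.1428  0.1207] F [-2.8982  4.8514 -0.9526] open 0.013237124546032184
q [-0.1829  0.1273  1.7481 -0.1522  1.1243 -0.7608]
shift cm [-0.0196  0.0581 -0.0867] rot deg [0.0032 0.0191 0.2257]
Foff 0.5167113322289026 5.627450165268775 -0.952588889509604
```

```bash
python3 -m creep '[{"hand":0,"translation":[-0.15,0,0],"delta_rot":[0,0,0]},{"hand":0,"translation":[0,0,0],"delta_rot":[0,0,0]}]'
python3 - <<'E'
from go import *
rel(gp([0,-.152,.031],-.2),gR(-.2));f=ctrl.get_obs()["contact_force"];print("Foff",f@XO,f@YO,f[2])
import cv2
c=ctrl.calibration("wrist");im,d=ctrl.get_image("wrist");np.savez("pics/w5.npz",im=im,d=d,**c)
cv2.imwrite("pics/w5.png",im[:,:,::-1])
c=ctrl.calibration("side");im,d=ctrl.get_image("side");np.savez("pics/d5.npz",im=im,d=d,**c)
cv2.imwrite("pics/d5.png",cv2.resize(im[160:310,240:400,::-1],None,fx=4,fy=4,interpolation=2))
E
```

```text
t: 8.72
tool_pos: [0.6427, -0.0818, 0.1204]
tool_rot: [1.338, 2.643, -0.135]
contact_force: [-4.0, 6.6, -0.8]
opening: 0.0133
t 8.725 now [ 0.6427 -0.0818  0.1204] [-0.0007 -0.1435  0.1204] F [-4.0363  6.5789 -0.7966] open 0.013298927761636393
q [-0.1843  0.1292  1.7463 -0.1508  1.1257 -0.7626]
shift cm [ 0.0406  0.0737 -0.1307] rot deg [-0.0281 -0.0951  0.2194]
Foff 0.6149271109250167 7.6938409972718205 -0.796612403618839
```

View pics/w5.png

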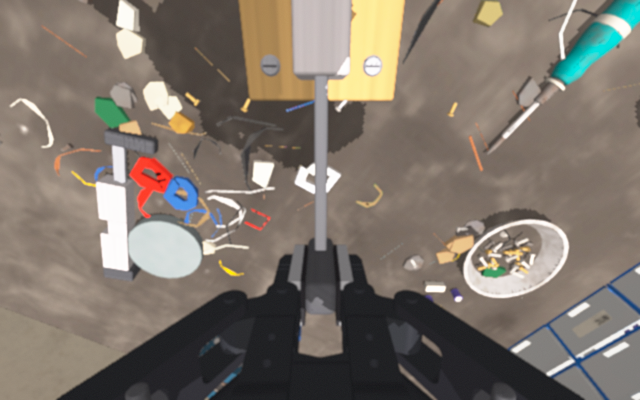

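View pics/d5.png

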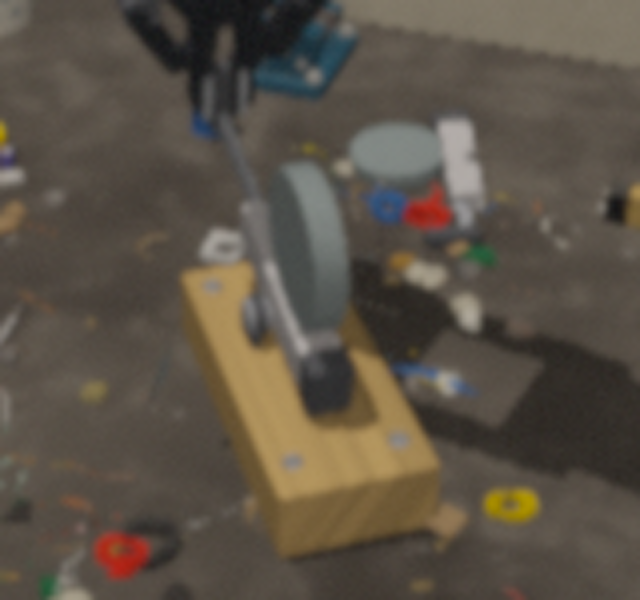

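The pull force rose from the spring's 4.5 N to 7.7 N with no more travel (about 40.5 mm), so the blade is at its stop. The heel is still on the wood and nothing else has moved. Next I rock about the stud. Per 1.5° row, the tool shift for r = (-152, 30.5) mm is x -0.076 cm, z +0.40 cm.

```bash
cat > st.py <<'E'
from go import *
o=ctrl.get_obs();p=off(o["tool_pos"]);f=o["contact_force"];Rt=R.from_rotvec(o["tool_rot"]).as_matrix()
y,z=p[1],p[2]-.061
phi=np.arctan2(-z,-y)
print("t",o["t"],"off",p,"r",np.hypot(y,z),"phi",phi,"tool lean",R.from_matrix(Rt@G.T).as_rotvec()@XO,"Foff",f@XO,f@YO,f[2],"open",o["opening"])
print("wrist torque about XO", o["wrist_torque"]@XO)
E
python3 st.py
python3 -m creep '[{"hand":0,"translation":[-0.04,0,0.2],"delta_rot":[0,0.75,0]},{"hand":0,"translation":[-0.076,0,0.4],"delta_rot":[0,1.5,0]},{"hand":0,"translation":[-0.076,0,0.4],"delta_rot":[0,1.5,0]},{"hand":0,"translation":[-0.076,0,0.4],"delta_rot":[0,1.5,0]},{"hand":0,"translation":[-0.04,0,0.2],"delta_rot":[0,0.75,0]},{"hand":0,"translation":[0,0,0],"delta_rot":[0,0,0]}]'
python3 st.py
```

```text
t 8.825 off [-0.0007 -0.1434  0.1204] r 0.1552467947053998 phi -0.3927009364980961 tool lean -0.19846206058812757 Foff 1.0625996614174085 8.02615117752743 -0.17965095646604806 open 0.013220850664709304
wrist torque about XO 1.5988754600334993
t: 9.57
tool_pos: [0.6459, -0.0862, 0.1049]
tool_rot: [1.381, 2.729, -0.066]
contact_force: [-4.7, 6.6, -0.8]
opening: 0.0134
t 9.575 off [-0.0008 -0.1489  0.1049] r 0.15529255458673624 phi -0.28683982657700413 tool lean -0.09276806210706454 Foff 0.1381590234947288 8.108899927516239 -0.7525047142679552 open 0.01340833794758307
wrist torque about XO 1.5281785086765054
```

```bash
python3 -m creep '[{"hand":0,"translation":[-0.04,0,0.2],"delta_rot":[0,0.75,0]},{"hand":0,"translation":[-0.076,0,0.4],"delta_rot":[0,1.5,0]},{"hand":0,"translation":[-0.076,0,0.4],"delta_rot":[0,1.5,0]},{"hand":0,"translation":[-0.076,0,0.4],"delta_rot":[0,1.5,0]},{"hand":0,"translation":[-0.076,0,0.4],"delta_rot":[0,1.5,0]},{"hand":0,"translation":[-0.076,0,0.4],"delta_rot":[0,1.5,0]},{"hand":0,"translation":[-0.08,0,0.42],"delta_rot":[0,1.6,0]},{"hand":0,"translation":[-0.04,0,0.2],"delta_rot":[0,0.75,0]}]'
python3 -m creep '[{"hand":0,"translation":[0,0,0],"delta_rot":[0,0,0]},{"hand":0,"translation":[0,0,0],"delta_rot":[0,0,0]}]'
python3 st.py
python3 - <<'E'
from go import *
import cv2
c=ctrl.calibration("wrist");im,d=ctrl.get_image("wrist");np.savez("pics/w6.npz",im=im,d=d,**c)
cv2.imwrite("pics/w6.png",im[:,:,::-1])
for n in("side","scene"):
  c=ctrl.calibration(n);im,d=ctrl.get_image(n);np.savez(f"pics/{n}6.npz",im=im,d=d,**c)
  cv2.imwrite(f"pics/{n}6.png",cv2.resize(im[160:310,240:400,::-1],None,fx=4,fy=4,interpolation=2))
E
```

```text
t: 10.58
tool_pos: [0.6491, -0.0907, 0.0769]
tool_rot: [-1.38, -2.728, -0.062]
contact_force: [-4.9, 7.7, 0.1]
opening: 0.0134
t: 10.82
tool_pos: [0.6492, -0.0907, 0.0771]
tool_rot: [-1.38, -2.729, -0.061]
contact_force: [-5.0, 7.0, 0.3]
opening: 0.0131
t 10.825 off [-0.0008 -0.1545  0.0771] r 0.15533927335600758 phi -0.10403369832473341 tool lean 0.09234667034392048 Foff 0.07401067436149318 8.612304320853989 0.29403492916109325 open 0.013129298998845606
wrist torque about XO 1.4648056447153681
```

View pics/side6.png

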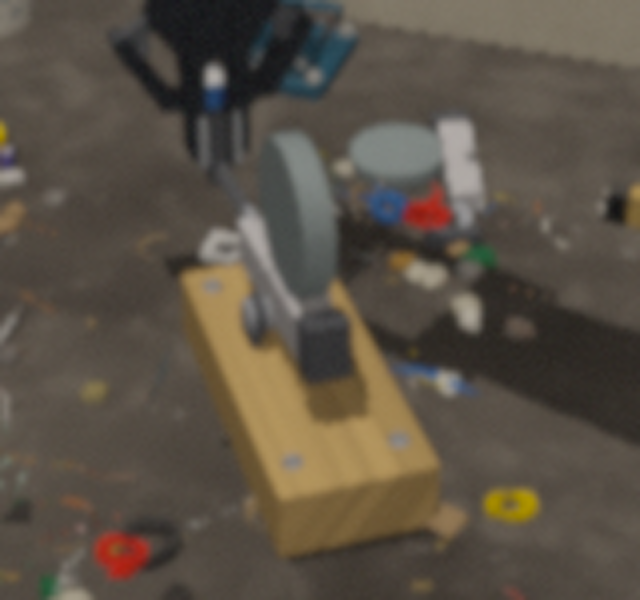

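View pics/scene6.png

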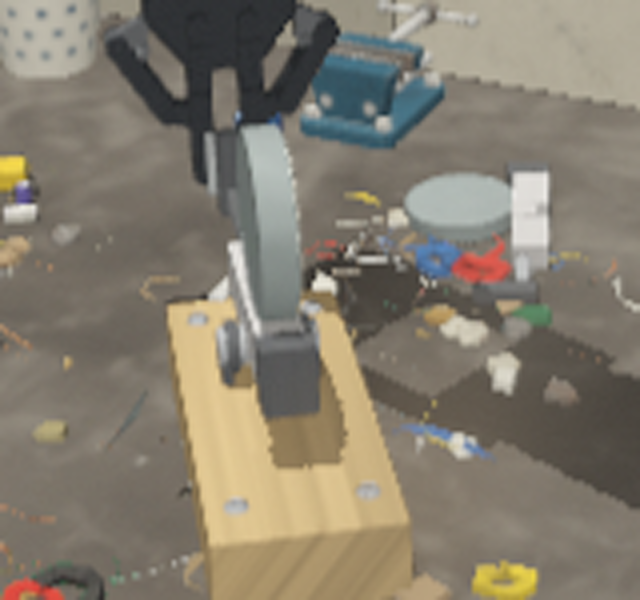

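View pics/w6.png

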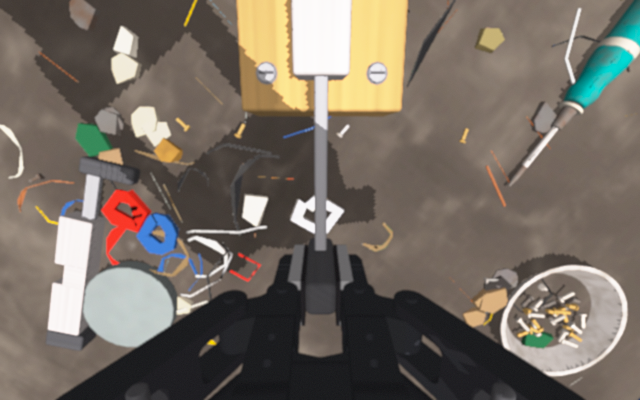

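Heel is visibly clear: in both the side and scene crops there is a gap with shadow under the black heel block. The toe edge sits at row 75 in the wrist view, as it did before rocking. I'll check the lean independently from the depth of the shoe top and blade before grasp, after pull and now.

```bash
python3 - <<'E'
from h import *
np.set_printoptions(precision=4,suppress=True)
from scipy.optimize import brentq
def pts(n):
  c=load(n);d=c["d"];v,u=np.mgrid[0:400,0:640];T=c["T"]
  q=np.stack([(u-c["cx"])/c["fx"],-(v-c["cy"])/c["fy"],-np.ones_like(d)],-1)*d[...,None]
  w=q@T[:3,:3].T+T[:3,3]-STUD
  return np.stack([w@XO,w@YO,w[...,2]],-1)[d>0]
for n,th0,cands in(("w1",-.2,0),("w2",-.2,0),("w5",-.2,0),("w6",.09,0)):
  P=pts(n);th=th0
  for it in range(8):
    c,s=np.cos(th),np.sin(th);y=P[:,1]*c+P[:,2]*s;z=-P[:,1]*s+P[:,2]*c
    m=(abs(P[:,0])<.009)&(y>-.057)&(y<-.026)&(abs(z-.030)<.004)
    b=(abs(P[:,0])<.003)&(y>-.095)&(y<-.065)&(abs(z-.021)<.004)
    if m.sum()<50 and b.sum()<50:break
    k=np.polyfit(y[m],z[m],1)
    if it<7: th+=-(0.030-np.median(z[m]))/np.median(-y[m])*-1*-1 if 0 else 0
  kb=np.polyfit(y[b],z[b],1) if b.sum()>20 else 0
  print(n,"assumed",th,"shoe n",m.sum(),"mean y,z",y[m].mean(),z[m].mean(),"slope",k[0],"| blade n",b.sum(),"y,z",y[b].mean(),z[b].mean(),"slope",kb,"x",P[b,0].mean())
E
python3 st.py
```

```text
w1 assumed -0.2 shoe n 724 mean y,z -0.041277104293936676 0.029447457205115993 slope 0.002420220324353587 | blade n 250 y,z -0.07988906139717003 0.021572984223100836 slope [0.0071 0.0221] x -0.0019800068004299895
w2 assumed -0.2 shoe n 1382 mean y,z -0.041024994113692155 0.02897686077499747 slope 0.0034599723279407336 | blade n 195 y,z -0.07824095975587646 0.024338887031256317 slope [0.0038 0.0246] x 7.418792388582062e-05
w5 assumed -0.2 shoe n 2888 mean y,z -0.0450458232410563 0.028589672083002542 slope 0.0069284856702880706 | blade n 810 y,z -0.07992541267103509 0.023994203081963997 slope [0.0048 0.0244] x 0.00010158342236681246
w6 assumed 0.09 shoe n 2852 mean y,z -0.04509817140942899 0.028665082414205467 slope 0.006061434399183037 | blade n 779 y,z -0.080006034957023 0.02408764962825403 slope [0.0104 0.0249] x 5.742334720773355e-05
t 10.975 off [-0.0008 -0.1545  0.0772] r 0.1553051556441923 phi -0.1043464706621955 tool lean 0.09219169581849197 Foff 0.12414297343360207 8.870936095595912 -0.09491995128812615 open 0.013479225253283114
wrist torque about XO 1.448492432458112
```

```bash
python3 - <<'E'
from h import *
from scipy.optimize import least_squares
np.set_printoptions(precision=4,suppress=True)
def pts(n):
  c=load(n);d=c["d"];v,u=np.mgrid[0:400,0:640];T=c["T"]
  q=np.stack([(u-c["cx"])/c["fx"],-(v-c["cy"])/c["fy"],-np.ones_like(d)],-1)*d[...,None]
  w=q@T[:3,:3].T+T[:3,3]-STUD
  return np.stack([w@XO,w@YO,w[...,2]],-1)[d>0]
for cam in("scene","side"):
  A=[]
  for n,th in((cam+"0",-.2),(cam+"6",.093)):
    P=pts(n);c0=np.array([.024*np.cos(th)-.073*np.sin(th),.024*np.sin(th)+.073*np.cos(th)])
    for it in range(4):
      r=np.hypot(P[:,1]-c0[0],P[:,2]-c0[1]);m=(abs(P[:,0])<.008)&(abs(r-.046)<(.006 if it==0 else .003))&(P[:,2]>.045)
      Q=P[m];c0=least_squares(lambda x:np.hypot(Q[:,1]-x[0],Q[:,2]-x[1])-.046,c0,loss="soft_l1",f_scale=.001).x
    a=np.arctan2(c0[1],c0[0])-np.arctan2(.073,.024);A.append(a);print(n,m.sum(),c0,np.hypot(*c0),"lean",a)
  print("delta",A[1]-A[0])
E
```

```text
scene0 429 [0.0379 0.0677] 0.07756644608830113 lean -0.19281035261864643
scene6 419 [0.0161 0.0759] 0.07759558952665065 lean 0.10862679994937774
delta 0.30143715256802417
side0 291 [0.0387 0.0631] 0.07404930313510405 lean -0.23250879351562292
side6 296 [0.0169 0.0712] 0.07320375740716753 lean 0.08536771245850283
delta 0.31787650597412576
```

Tool motion gives a lean change of 0.291 since the pull. But pulling to the stop sank the TCP 1.2 mm in the gauge's z, and the torque was enough to lift the heel slightly, about 0.008 rad. The tab's polar angle about the stud gives lean ≈ +0.097, and the dial-rim depth also points a little high. I'll back off about 0.006 rad.

```bash
python3 -m creep '[{"hand":0,"translation":[0.02,0,-0.09],"delta_rot":[0,-0.35,0]},{"hand":0,"translation":[0,0,0],"delta_rot":[0,0,0]},{"hand":0,"translation":[0,0,0],"delta_rot":[0,0,0]},{"hand":0,"translation":[0,0,0],"delta_rot":[0,0,0]}]'
python3 st.py
```

```text
t: 11.48
tool_pos: [0.6491, -0.0906, 0.0781]
tool_rot: [-1.383, -2.734, -0.057]
contact_force: [-4.5, 6.9, -0.7]
opening: 0.0134
t 11.475 off [-0.0008 -0.1544  0.0781] r 0.155355703639446 phi -0.11044582768167965 tool lean 0.0859108138594718 Foff 0.39991558602940125 8.262390994522494 -0.7081324929540334 open 0.013448798187230993
wrist torque about XO 1.3363032279429539
```

```bash
python3 -m creep '[{"hand":0,"translation":[0,0,0],"delta_rot":[0,0,0]},{"hand":0,"translation":[0,0,0],"delta_rot":[0,0,0]},{"hand":0,"translation":[0,0,0],"delta_rot":[0,0,0]},{"hand":0,"translation":[0,0,0],"delta_rot":[0,0,0]},{"hand":0,"translation":[0,0,0],"delta_rot":[0,0,0]},{"hand":0,"translation":[0,0,0],"delta_rot":[0,0,0]},{"hand":0,"translation":[0,0,0],"delta_rot":[0,0,0]},{"hand":0,"translation":[0,0,0],"delta_rot":[0,0,0]}]'
python3 st.py
python3 - <<'E'
from go import *
import cv2
for nm,n in(("w7","wrist"),("scene7","scene")):
  c=ctrl.calibration(n);im,d=ctrl.get_image(n);np.savez(f"pics/{nm}.npz",im=im,d=d,**c)
  cv2.imwrite(f"pics/{nm}.png",im[:,:,::-1])
# toe edge and offcut end edge in gauge/off coordinates
for n,th in(("w2",-.2),("w5",-.195),("w6",.097),("w7",.091)):
  c=load(n);im=c["im"].astype(float);
  o,_=ray(c,320,200)
  # walk along the shoe centreline (x=3mm) on plane of shoe top, find brightness drop
  T=c["T"];out=[]
  for x in(.007,.008,-.007,-.008):
    ys=np.arange(-.075,-.045,.0002);val=[]
    for y in ys:
      w=gp([x,y,.03],th);q=T[:3,:3].T@(w-T[:3,3]);u=c["cx"]+c["fx"]*q[0]/-q[2];v=c["cy"]+c["fy"]*q[1]/q[2]
      val.append(cv2.getRectSubPix(im.mean(2).astype(np.float32),(1,1),(float(u),float(v)))[0,0])
    g=np.gradient(cv2.GaussianBlur(np.array(val,np.float32).reshape(-1,1),(1,9),0).ravel());out.append(ys[np.argmax(g)]*1e3)
  print(n,"toe y mm",np.round(out,2))
E
```

```text
t: 12.48
tool_pos: [0.6492, -0.0906, 0.0781]
tool_rot: [-1.382, -2.734, -0.057]
contact_force: [-4.9, 7.3, 0.3]
opening: 0.0133
t 12.475 off [-0.0008 -0.1544  0.0781] r 0.15536073079479348 phi -0.11050556330089162 tool lean 0.08594056304074206 Foff 0.3178470149992602 8.80742899838428 0.27439163894401414 open 0.013316083169279153
wrist torque about XO 1.4111199268660055
w2 toe y mm [-59.2 -61.2 -59.8 -59.8]
w5 toe y mm [-60.8 -60.8 -73.2 -73.6]
w6 toe y mm [-61. -61. -61. -61.]
w7 toe y mm [-61. -61. -61. -61.]
```

View pics/scene7.png

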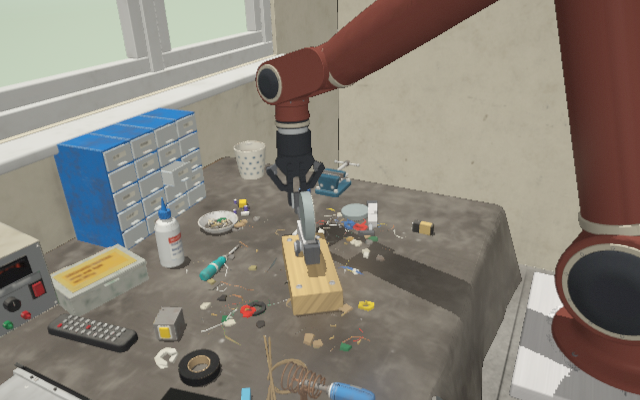

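The bystanders are unchanged, with the driver, battery and small gauge in place. The toe reads about 1 mm toward the blade under the 8 N pull, so I'll ease the pull a little while keeping it above the 4.2 N spring force.

```bash
python3 -m creep '[{"hand":0,"translation":[0.08,0,0],"delta_rot":[0,0,0]},{"hand":0,"translation":[0.07,0,0],"delta_rot":[0,0,0]},{"hand":0,"translation":[0,0,0],"delta_rot":[0,0,0]},{"hand":0,"translation":[0,0,0],"delta_rot":[0,0,0]}]'
python3 st.py
```

```text
t: 13.08
tool_pos: [0.6491, -0.0905, 0.0788]
tool_rot: [-1.384, -2.737, -0.056]
contact_force: [-3.1, 4.5, -0.2]
opening: 0.0135
t 13.075 off [-0.0007 -0.1543  0.0788] r 0.15531056674402857 phi -0.11488302587877788 tool lean 0.08276536463656618 Foff 0.15237144901988722 5.455186986385127 -0.1954459132362191 open 0.013456098342316678
wrist torque about XO 0.8655044621036488
```

```bash
python3 -m creep '[{"hand":0,"translation":[-0.02,0,0.09],"delta_rot":[0,0.25,0]},{"hand":0,"translation":[0,0,0],"delta_rot":[0,0,0]},{"hand":0,"translation":[0,0,0],"delta_rot":[0,0,0]},{"hand":0,"translation":[0,0,0],"delta_rot":[0,0,0]},{"hand":0,"translation":[0,0,0],"delta_rot":[0,0,0]},{"hand":0,"translation":[0,0,0],"delta_rot":[0,0,0]},{"hand":0,"translation":[0,0,0],"delta_rot":[0,0,0]},{"hand":0,"translation":[0,0,0],"delta_rot":[0,0,0]}]'
python3 st.py
```

```text
t: 14.08
tool_pos: [0.6492, -0.0905, 0.078]
tool_rot: [-1.382, -2.733, -0.059]
contact_force: [-3.4, 4.8, 0.1]
opening: 0.0135
t 14.075 off [-0.0007 -0.1544  0.078 ] r 0.1552940662230148 phi -0.109585462331295 tool lean 0.08731614926303 Foff 0.09376860671128112 5.82004708909109 0.11674219752188386 open 0.013531375554417966
wrist torque about XO 0.9664850264487651
```

```bash
python3 -m creep '[{"hand":0,"translation":[0,0,0],"delta_rot":[0,0,0]},{"hand":0,"translation":[0,0,0],"delta_rot":[0,0,0]},{"hand":0,"translation":[0,0,0],"delta_rot":[0,0,0]},{"hand":0,"translation":[0,0,0],"delta_rot":[0,0,0]}]' >/dev/null; python3 st.py
python3 - <<'E'
from go import *
from scipy.optimize import least_squares
import cv2
for nm,n in(("w8","wrist"),("scene8","scene"),("side8","side")):
  c=ctrl.calibration(n);im,d=ctrl.get_image(n);np.savez(f"pics/{nm}.npz",im=im,d=d,**c)
cv2.imwrite("pics/scene8c.png",cv2.resize(load("scene8")["im"][160:310,240:400,::-1],None,fx=4,fy=4,interpolation=2))
def pts(n):
  c=load(n);d=c["d"];v,u=np.mgrid[0:400,0:640];T=c["T"]
  q=np.stack([(u-c["cx"])/c["fx"],-(v-c["cy"])/c["fy"],-np.ones_like(d)],-1)*d[...,None]
  w=q@T[:3,:3].T+T[:3,3]-STUD
  return np.stack([w@XO,w@YO,w[...,2]],-1)[d>0]
for n,th in(("w1",-.2),("w2",-.2),("w6",.0916),("w8",.0916)):
  P=pts(n);c,s=np.cos(th),np.sin(th);y=P[:,1]*c+P[:,2]*s;z=-P[:,1]*s+P[:,2]*c
  m=(abs(P[:,0])<.009)&(y>-.057)&(y<-.035)&(abs(z-.030)<.004);k=np.polyfit(y[m],z[m],1);print(n,m.sum(),"slope",k[0],"z at -47",np.polyval(k,-.047))
for cam in("scene","side"):
  C=[]
  for n,th in((cam+"0",-.2),(cam+"8",.093)):
    P=pts(n);c0=np.array([.024*np.cos(th)-.073*np.sin(th),.024*np.sin(th)+.073*np.cos(th)])
    for it in range(5):
      v=P[:,1:]-c0;r=np.hypot(*v.T);an=np.arctan2(v[:,1],v[:,0]);m=(abs(P[:,0])<.008)&(abs(r-.046)<.004)&(an>-.1)&(an<1.7)
      Q=P[m];c0=least_squares(lambda x:np.hypot(Q[:,1]-x[0],Q[:,2]-x[1])-.046,c0,loss="soft_l1",f_scale=.001).x
    C.append(c0)
  print(cam,m.sum(),C,"delta",2*np.arcsin(np.hypot(*(C[1]-C[0]))/2/.07684))
E
```

```text
t 14.575 off [-0.0007 -0.1544  0.078 ] r 0.15528707741078637 phi -0.10965080765392239 tool lean 0.08728858129351211 Foff 0.3570068332975115 5.539510076609514 -0.5517419002876857 open 0.013277684304225745
wrist torque about XO 0.959240813549343
w1 507 slope 0.0017718340456606282 z at -47 0.029430919632761333
w2 957 slope 0.004731834858458385 z at -47 0.02895808290002473
w6 2721 slope 0.00665937996709103 z at -47 0.028730640128246776
w8 2724 slope 0.0036466323987157565 z at -47 0.028998392668949616
scene 336 [array([0.0381, 0.0676]), array([0.0166, 0.0756])] delta 0.299697557139472
side 246 [array([0.0386, 0.0632]), array([0.0175, 0.0712])] delta 0.2943691238099864
```

View pics/scene8c.png

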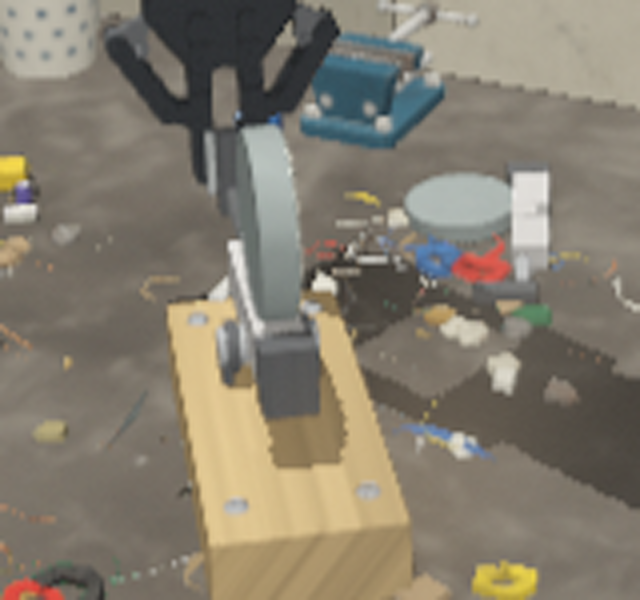

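The checks now agree: shoe-top slope gives a lean change of about 0.292, shoe height about 0.291, and dial rim 0.294–0.300, against a target of 0.291. The heel is clear and the gauge is steady, with the blade held at its stop (5.5 N pull against the 4.2 N spring). Handing in.

```bash
python3 -c "
from station import ctrl
print(ctrl.finish_job())"
```

```text
the job is handed in; nothing more can be done
None
```

I gripped the grip tab on the larger gauge and pulled the blade straight out to its stop. I then rocked the gauge about the stud by about 0.291 rad, to a lean of about +0.091, and handed it in at about 14.7 s while still holding it there. The arm had not moved for about 1.5 s before that.

**Blade:** it is at its stop. Travel was about 40.5 mm, and the pull rose above the spring force with no further movement. At the end I was holding about 5.5 N against the spring's 4.2 N.

**Pointer on the mark:** I measured a target lean change of 0.291 rad on the dial before grasping. The final checks gave these changes:

| Check | Lean change (rad) |
|---|---|
| Tab position about the stud | about 0.2915 |
| Shoe-top slope | about 0.292 |
| Shoe-top height | about 0.291 |
| Dial-rim depth, scene and side cameras (noisier) | 0.294–0.300 |

**Not checked directly:** no camera could see the dial face while I was holding the gauge, so I never saw the pointer sitting on the mark at the end.

**Seating:** the toe had read about 1 mm toward the blade under the earlier, harder pull of about 8 N. I eased the pull and re-trimmed the lean, but did not measure the toe again. The tab's radius about the stud stayed constant throughout.

**Heel and bystanders:** the heel is clear of the wood in the scene view. Nothing else appears to have moved; the capacitor is mostly hidden behind the gripper in the last views.

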